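# Close the water strainer: swing the bar home and spin the wing nut down

### The job

Close up the water strainer that stands on the brick shelf. With the fingertips, push its swung-out steel bar round across the lid until the bar's notch is fully home around the threaded stud, under the wing nut; then turn the loose wing nut clockwise, seen from above, with repeated fingertip strokes against its wings until it is screwed right down on the bar and turns no further. Push only: pinch neither the nut nor the bar, and leave the lota, soap box, pumice stone and comb where they are.

Things in the scene. Friction and masses are not known exactly. Their poses are not given: they have to be found in the camera images.
- strainer: Grey cast-iron strainer pot, fixed upright on the brick shelf (shelf top 75 mm up), steel lid 122 mm across already on. Origin: centre of its underside, on the shelf; z up. Bar pivot 75 mm to its -y, stud 75 mm to its +y. Heights over the origin, mm: lid top 88, bar 96 to 103, top of the 12 mm stud 133. Pipe stubs to its +x and -x, 115 mm out, lower than 55.
- swing_bar (a joint): Angle (rad) of the flat steel bar (28 mm wide, 7 thick, 172 from pivot to tip) about its upright pivot. 0: home, along the strainer's +y over the lid, notch around the stud, at a stop. Grows as it swings out anticlockwise from above, tip going to the strainer's -x; starts 0.55 to 1.0 open. Swings level; light friction (1 N at the flange), stays where left.
- bar_pivot (a point): On the bar's pivot axis, level with the bar's top. Its y runs along the bar to the tip, z is up. The pivot bolt's head rises 9 mm above this point.
- bar_flange (a point): Centre of the bar's turned-up flange, the place to push: an upright plate on the bar, 34 mm along it, 5.5 mm thick, 24 mm high (12 above and 12 below this point), at the bar's -x edge, 77 mm along the bar from the pivot and 10.5 mm to the -x side of its middle line. Its y runs along the bar; pushing on its -x face, towards its own +x, swings the bar home.
- bar_notch (a point): Centre of the notch in the bar's free end, level with the bar's top, 150 mm from the pivot. The notch opens to the bar's +x and takes the stud when the bar is home.
- wing_nut (a joint): Angle (rad) the wing nut still has to turn clockwise, seen from above; 0: screwed right down on the bar, at a firm stop. Starts 5.0 to 8.5 (0.8 to 1.4 turns). Coarse thread, 3 mm a turn: the nut starts 2.4 to 4 mm higher than it ends. Light friction (about 1.5 N on a wing), stays where left. At 0 its wings lie along the strainer's +y and -y.
- nut_centre (a point): On the nut's upright axis, 20 mm above its underside, mid height of the wings. Brass wing nut, 65 mm over its two wings, 33 high; hub 20 across (25 at the foot), 16.5 high, on the 12 mm stud. Each wing is a round upright ear, 26 mm in diameter, 5.5 thick, centred 19.5 mm from the axis at this height. y runs along the wings, x square to their faces, z up.
- wing_a (a point): Outer end of one wing, 32.5 mm from the nut's axis on the nut's +y side, at mid height of the wing.
- wing_b (a point): Outer end of the other wing, 32.5 mm from the nut's axis on the nut's -y side, at mid height of the wing.
- lota: Loose steel lota (round water pot), 98 mm across, 98 mm high, on the shelf about 0.2 m from the strainer; leave alone. Origin: centre of its underside.
- soap_box: Loose round soap box of translucent blue plastic, ribbed twist lid on, 99 mm across, 39 mm high, about 0.2 m from the strainer; leave alone. Origin: centre of its underside.
- pumice: Loose grey pumice stone, 88 x 56 x 34 mm, about 0.2 m from the strainer; leave alone. Origin: centre of its underside.
- comb: Loose flat wooden comb, 140 x 38 x 8 mm, about 0.2 m from the strainer; leave alone. Origin: its middle, on the shelf.

How it is judged (in metres and radians):
On the way, in this order (a step that is already met when the one before it is completed fails the run):
1. the bar is swung home under the wing nut, the nut still up (value of joint swing_bar below 0.06 rad and value of joint wing_nut above 3 rad), for 0.2 s.
2. the wing nut is screwed down on the bar (value of joint swing_bar below 0.06 rad and value of joint wing_nut below 0.25 rad), for 0.2 s.
At the end, for the whole second after the job is handed in: The bar is within 0.06 rad of home, the wing nut within 0.25 rad (14 degrees) of screwed right down, both at rest, and the lota, soap box, pumice stone and comb within 20 mm of where they stood (all of step 2 and value of joint swing_bar above -0.05 rad and velocity of joint wing_nut between -0.1 and 0.1 rad/s and velocity of joint swing_bar between -0.05 and 0.05 rad/s and distance of each of lota, soap_box, pumice, comb from where it was at the start of the episode below 0.02 m); the robot touches nothing.
It fails at once if the wing nut is pinched: the fingers press 1.5 N or more on both faces of a wing, on both wing ends or on both sides of the hub at once ((contact force between the fingers and wing_nut_c0 above 1.5 N and contact force between the fingers and wing_nut_c1 above 1.5 N) or (contact force between the fingers and wing_nut_c2 above 1.5 N and contact force between the fingers and wing_nut_c3 above 1.5 N) or (contact force between the fingers and wing_nut_c4 above 1.5 N and contact force between the fingers and wing_nut_c5 above 1.5 N) or (contact force between the fingers and wing_nut_c6 above 1.5 N and contact force between the fingers and wing_nut_c7 above 1.5 N)).
It fails at once if the bar is pinched: the fingers press 1.5 N or more on both faces of its flange or on both its edges at once ((contact force between the fingers and swing_bar_c0 above 1.5 N and contact force between the fingers and swing_bar_c1 above 1.5 N) or (contact force between the fingers and swing_bar_c2 above 1.5 N and contact force between the fingers and swing_bar_c3 above 1.5 N)).
It fails at once if the lota, soap box, pumice stone or comb is moved or lifted by more than 20 mm (distance of any of lota, soap_box, pumice, comb from where it was at the start of the episode above 0.02 m).
It also fails if it takes over 72 s, if anything falls off the work surface, if the arm or the gripper's body presses on something with over 40 N, if the wrist force passes 120 N, or if a joint passes its speed limit or range.

### The arm

A 6-joint arm with a two-finger parallel gripper is mounted at the origin on the work surface. World frame = base frame: x ahead of the robot, y to its left, z up, the work surface at z = 0. Lengths are in mm, angles in rad, forces in N, time in s.
With the tool pointing down it reaches from about 250 to 725 mm from the base axis. Payload 4 kg.
Tool frame: the origin (TCP) lies on the centre line of the jaws, within the pads' length; the fingertips stand 11 mm ahead of it and the grasp point (between the pads) lies 8 mm behind it; z points along the fingers, y is the line along which they close (so a half turn about z gives the same grasp; the last joint's range is limited). The gripper opens to 85 mm and grips with 20 to 120 N. Pads are 22 mm wide; open, the fingers measure 114 mm over their backs; the gripper's body (76 mm by 85 mm) begins 54 mm behind the grasp point. The pads swing forward as they close: fully open they stand 13 mm farther back than shut.
Start: joints at [1.252, 0.241, 0.005, 1.335, 0, 1.571], TCP at [156.712, 474.806, 242.306] pointing down, gripper open.
Joint ranges: [-2.72, 2.72], [-1.05, 1.87], [-1.09, 1.28], [-1.99, 2.15], [-1.42, 1.44], [-3.14, 3.14]. Speed limits (rad/s): [2.79, 2.79, 3.14, 3.14, 3.14, 3.14].

### API

Orientations are given as [roll, pitch, yaw] about the fixed x, y, z axes, in that order (R = Rz(yaw) Ry(pitch) Rx(roll)).
In Python, from plant import bot gives the robot as it stands. The module is installed in compiled form; this text tells all that it offers.
- The arm moves only by the tool apply_moves, never from a script. Its argument "commands" is a list of rows, each a list of 4 numbers: the shift along the tool's x, y, z scaled (see below), then the turn about the tool's z scaled (see below). In form: [[dx, dy, dz, twist], ...]. A call has 1 to 12 rows; each row is the pose to reach, as a shift and turn from the pose commanded when the call began, along the tool's axes at that moment; what a row does not reach only later rows make up. The controller multiplies each number of a shift by 100 mm and each number of a turn by 120 degrees. A row lasts 1/8 s, in which the tool goes at most 62.5 mm and 10.7 degrees, less where a joint would pass 70% of its speed; a pose out of reach is approached as far as the arm can. A call with a number of a shift or a turn outside -1 to 1 is refused whole. A call with a gripper value outside its range is refused whole. "fingers" is the opening, from -1 (shut) to 1 (fully open), set as the call begins (left out, the last holds). The fingers move at their own pace and stop on an object; the grip force is fixed at half the most. Time passes only in rows, so rows that repeat a pose let the fingers close. It gives the time, the measured TCP pose, the force, the opening and the grip force at its end, in the units of the state.
- bot.get_state(): the state, without advancing time (a new reading comes with each control period).
- bot.capture(name): name is "scene" or "side" or "wrist"; returns the picture (400x640x3 uint8, red, green, blue); there is no depth.
- bot.calibration(name): a dict with "vertical_fov" (degrees; the focal length in pixels is half the picture's height over the tangent of half this angle, whatever the lens; pixels are square), "cx", "cy" (the principal point, pixels), "origin" and "attitude" of the camera in the world. Camera axes: x right, y down, z forward; pixel columns grow to the right and rows downward; lengths in mm; the calibration is good to about 2 mm. A picture is of the moment at which its call begins: read the wrist's pose just before it. calibration takes no time and is no camera call; for the wrist camera it gives the pose at the moment of the call.
- bot.hand_in(): hands the job in; it is judged then, once.
The state is a dict: "time_s": time; "qpos": joint angles; "qvel": joint speeds; "tau": joint torques, N m; "eef_pos": TCP position; "ee_rot": TCP orientation; "wrist_force": force on the tool from outside, world axes, zero at the start; "torque": the same for the moment, N m; "opening": opening from 0.0 (shut) to 1.0 (fully open); "finger_force": force on a finger pad.
Only numpy, scipy, OpenCV 4.12 (cv2) and the standard library are available. Lean on these libraries where they do the work, as an engineer would, in place of code of your own. Each camera call takes 0.05 s, during which the arm holds its last target. There are 200 camera calls.

## Working session

There is one attempt and no reset: what is moved stays moved. The work goes in short steps, Python scripts to look and compute and a tool call to move; the robot and the scene stay as the last step left them, time stands still between calls to the robot, and variables do not carry over. Pictures are saved under pics/ and viewed, at most 10 in all, crops included, and the job is handed in when it is done.

Besides the shell and the picture viewer there is one more tool, called after ">>>" by a JSON object that holds its "op" and its "data", one argument or row to a line. apply_moves: Moves the arm, as the interface text tells. Its arguments: {"type":"object","properties":{"commands":{"type":"array"},"fingers":{"type":"number"}},"required":["commands"]}

```bash
mkdir -p pics
python3 - <<'E'
from plant import bot
import cv2
for n in ["scene","side"]:
    c=bot.calibration(n); print(n,c)
    cv2.imwrite(f"pics/{n}0.png",bot.capture(n)[:,:,::-1])
s=bot.get_state();print(s)
E
```

```text
scene {'vertical_fov': 45.05908084679126, 'cx': 320.30528086494195, 'cy': 208.87299293595436, 'origin': array([1006.26705671,  601.10225993,  834.3818073 ]), 'attitude': array([-2.30905472,  0.02230515,  2.43237986])}
side {'vertical_fov': 42.452454925254386, 'cx': 322.92279235716137, 'cy': 198.11039027038083, 'origin': array([ 326.67353089, -526.06092376,  965.98913743]), 'attitude': array([-2.49405514,  0.00895254, -0.41156457])}
{'time_s': 0.1, 'qpos': array([ 1.25199608e+00,  2.41311832e-01,  3.85918695e-03,  1.33519906e+00,
       -1.93275622e-05,  1.57079036e+00]), 'qvel': array([-4.07429075e-06, -1.39296485e-03,  2.69588484e-03,  5.24539267e-04,
        1.99178428e-04,  2.92680892e-04]), 'tau': array([-5.89053634e-04, -3.73136795e+01,  2.53010738e+01,  1.08615871e-02,
       -3.71849580e-05, -8.08719172e-07]), 'eef_pos': array([156.54843025, 474.28716642, 241.51493821]), 'ee_rot': array([-3.13973727e+00,  1.93164509e-05,  2.82279841e+00]), 'wrist_force': array([-0.3352469 , -0.05431893, -0.13087654]), 'torque': array([-0.00768546, -0.07287507, -0.00130596]), 'finger_force': 0.0, 'opening': 1.00000250402748}
```

View pics/scene0.png

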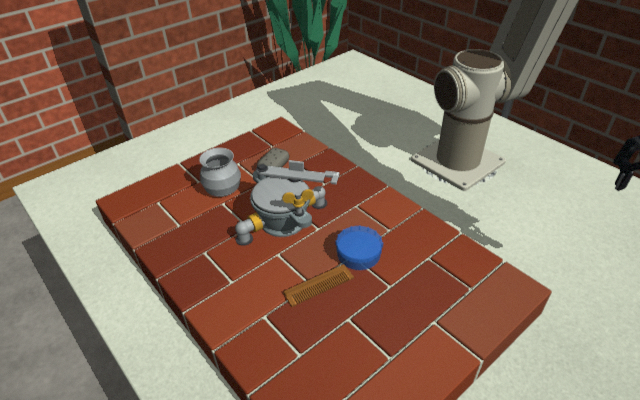

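View pics/side0.png

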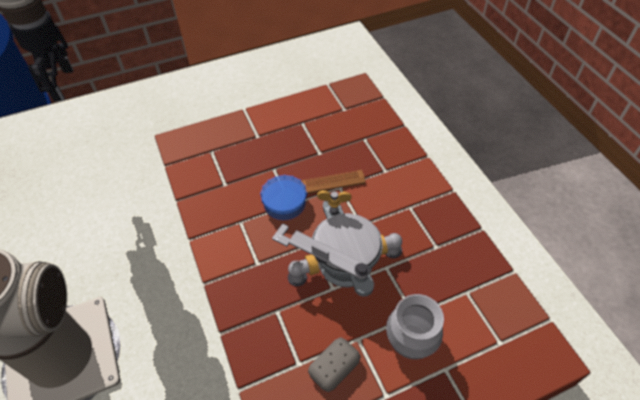

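The scene shows the strainer at about (282,200), and the side view shows it at about (347,245), with the nut near (335,198) and the bar tip near (282,236). I'll enlarge both.

Run:
```python
import cv2,numpy as np
a=cv2.imread("pics/scene0.png")[150:250,225:358]; b=cv2.imread("pics/side0.png")[180:300,260:420]
a=cv2.resize(a,None,fx=6,fy=6,interpolation=cv2.INTER_CUBIC);b=cv2.resize(b,None,fx=5,fy=5,interpolation=cv2.INTER_CUBIC)
cv2.imwrite("pics/a.png",a);cv2.imwrite("pics/b.png",b)
```

```text
(no output)
```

View pics/a.png

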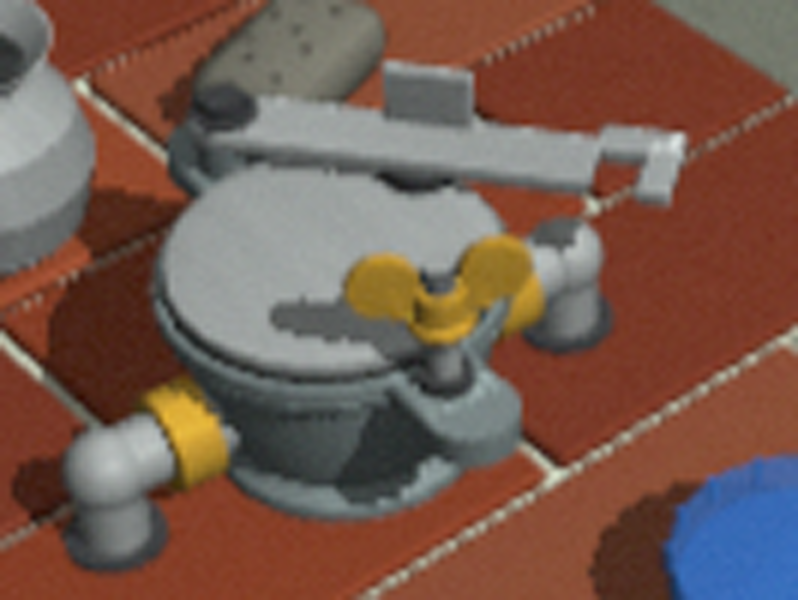

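View pics/b.png

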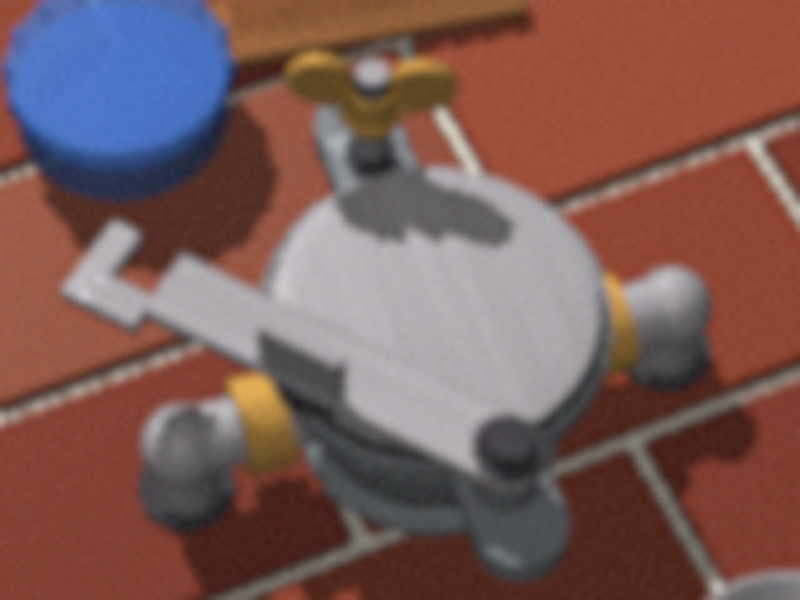

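```bash
cat > h.py <<'E'
import numpy as np
from scipy.spatial.transform import Rotation as R
from scipy.optimize import least_squares
def proj(c,P):
    f=200/np.tan(np.radians(c["vertical_fov"])/2)
    q=R.from_euler('xyz',c["attitude"]).inv().apply(np.atleast_2d(P)-c["origin"])
    return np.c_[c["cx"]+f*q[:,0]/q[:,2],c["cy"]+f*q[:,1]/q[:,2]]
def rz(a,v): return R.from_euler('z',a).apply(v)
def pts(p):
    x,y,yaw,th,nut,dz=p
    S=lambda v: rz(yaw,v)+[x,y,75]
    piv=np.array([0,-75,103]); B=lambda v: S(piv+rz(th,v))
    N=lambda v: S(np.array([0,75,123+dz])+rz(nut,v))
    return np.array([S([0,75,133]),B([0,0,9]),N([0,19.5,0]),N([0,-19.5,0]),B([-14,172,0]),B([14,172,0]),B([-13.2,60,19]),B([-13.2,94,19]),S([0,0,88])])
E
python3 - <<'E'
from h import *
from plant import bot
A=np.array([[440,273],[226,97],[383,287],[499,267],[685,135],[675,178],[387,64],[473,70],[325,265]])/6+[225,150]
Bm=np.array([[372,68],[508,440],[317,76],[425,82],[65,288],[125,220],[345,367],[262,332],[440,300]])/5+[260,180]
ca,cb=bot.calibration("scene"),bot.calibration("side")
w=np.ones(9);w[2:4]=.7;w[8]=.3
best=[]
for sw in (0,1):
  b2=Bm.copy()
  if sw: b2[[2,3]]=b2[[3,2]]
  for n0 in (0,1.5,3,4.5):
    f=lambda p:(np.r_[proj(ca,pts(p))-A,proj(cb,pts(p))-b2]*np.r_[w,w][:,None]).ravel()
    for y0 in (0,1.5,3,-1.5):
      r=least_squares(f,[500,300,y0,.8,n0,3],x_scale=[100,100,1,1,1,3]); best.append((r.cost,sw,r.x,f(r.x)))
best.sort(key=lambda b:b[0])
for b in best[:6]: print(b[0],b[1],b[2].round(3))
print(best[0][3].reshape(-1,2).round(1))
np.save("fit.npy",best[0][2]); print(pts(best[0][2]).round(0))
E
```

```text
24.43747879702332 1 [ 5.65889e+02 -7.07420e+01 -9.30000e-02  7.57000e-01 -1.96300e+00
  2.72700e+00]
24.437478797023775 1 [ 5.65889e+02 -7.07420e+01 -9.30000e-02  7.57000e-01  4.32000e+00
  2.72700e+00]
24.437478797037237 1 [ 5.65889e+02 -7.07420e+01 -9.30000e-02  7.57000e-01  1.06030e+01
  2.72700e+00]
24.43747879703731 1 [ 5.65889e+02 -7.07420e+01 -9.30000e-02  7.57000e-01  4.32000e+00
  2.72700e+00]
24.437478797037688 1 [ 5.65889e+02 -7.07420e+01 -9.30000e-02  7.57000e-01  4.32000e+00
  2.72700e+00]
24.437478797038903 1 [ 5.65889e+02 -7.07420e+01 -9.30000e-02  7.57000e-01  4.32000e+00
  2.72700e+00]
[[-1.  -2. ]
 [-1.8 -0.5]
 [-0.6 -0. ]
 [-0.8  0.1]
 [-1.   0.5]
 [-1.5  1.3]
 [-1.3  0.5]
 [-0.7  1.1]
 [ 0.1 -0.9]
 [-0.5 -0.2]
 [ 0.5 -1.9]
 [-0.5 -0.1]
 [ 0.  -0. ]
 [ 0.3 -2.1]
 [-3.7  0.3]
 [-1.2  1.4]
 [-1.8  0.5]
 [-0.3 -0.4]]
[[ 573.    4.  208.]
 [ 559. -145.  187.]
 [ 590.   -5.  201.]
 [ 556.   13.  201.]
 [ 442.  -19.  178.]
 [ 464.   -1.  178.]
 [ 512. -106.  197.]
 [ 491.  -80.  197.]
 [ 566.  -71.  163.]]
```

The fit is good to a few mm: the strainer is at (566,-71) with yaw -0.093, the bar is 0.757 open, and the nut has about 7.46 rad to go. Next comes the approach beside the flange, with fingers shut.

```bash
cat >> h.py <<'E'
def rows(targets,yaw_to=None):
    """targets: strainer-frame xy + world TCP z -> rows from the present pose"""
    from plant import bot
    s=bot.get_state(); p=np.load("fit.npy"); x,y,yaw=p[:3]
    yt=s["ee_rot"][2]; Rt=R.from_euler('xyz',[np.pi,0,yt])
    tw=0 if yaw_to is None else -np.degrees((yaw_to-yt+np.pi)%(2*np.pi)-np.pi)/120
    out=[]
    for t in targets:
        w=rz(yaw,[t[0],t[1],0])+[x,y,t[2]]
        out.append([*(Rt.inv().apply(w-s["eef_pos"])/100).round(3),round(tw,3)])
    print("pos",s["eef_pos"].round(1),"yaw",round(yt,3),"F",s["wrist_force"].round(1)); print(out)
def flange(th,push):
    ext=14.5*np.cos(th)+11*np.sin(th)
    v=rz(th,[-13.25-ext+push,77,0]); return v[0],v[1]-75
E
python3 - <<'E'
from h import *
rows([(*flange(.757,-25),250)],np.pi/2-.093)
E
```

```text
pos [156.5 474.3 241.5] yaw 2.823 F [-0.3 -0.1 -0.1]
[[np.float64(-4.81), np.float64(-4.666), np.float64(-0.085), np.float64(0.642)]]
```

>>> {"op": "apply_moves", "data": {
  "commands": [
    [-0.3, -0.3, -0.05, 0.09],
    [-0.6, -0.6, -0.08, 0.18],
    [-0.9, -0.9, -0.08, 0.27],
    [-1, -0.97, -0.08, 0.36],
    [-1, -0.97, -0.08, 0.45],
    [-1, -0.97, -0.08, 0.54],
    [-1, -0.97, -0.08, 0.642],
    [-1, -0.97, -0.08, 0.642]
  ],
  "fingers": -1
}}

```text
time_s: 1.1
eef_pos: [221.2, 351.1, 250.0]
ee_rot: [-3.141, 0.001, 1.479]
wrist_force: [-0.7, -0.7, -0.0]
opening: -0.003
finger_force: 0.0
```

Run:
```python
from h import *
rows([(*flange(.757,-25),250)],np.pi/2-.093)
```

```text
pos [221.2 351.1 250. ] yaw 1.479 F [-0.7 -0.7 -0. ]
[[np.float64(-4.46), np.float64(2.883), np.float64(-0.0), np.float64(0.0)]]
```

>>> {"op": "apply_moves", "data": {
  "commands": [
    [-0.45, 0.29, 0, 0],
    [-0.89, 0.577, 0, 0]
  ]
}}

```text
time_s: 1.35
eef_pos: [270.6, 256.6, 250.0]
ee_rot: [-3.142, 0.001, 1.483]
wrist_force: [1.4, 0.3, 0.7]
opening: -0.001
finger_force: 0.0
```

>>> {"op": "apply_moves", "data": {
  "commands": [
    [-0.45, 0.29, 0, 0],
    [-0.89, 0.577, 0, 0]
  ]
}}

```text
time_s: 1.6
eef_pos: [320.1, 162.0, 250.3]
ee_rot: [3.141, -0.0, 1.481]
wrist_force: [0.8, 0.6, -0.0]
opening: -0.001
finger_force: 0.0
```

>>> {"op": "apply_moves", "data": {
  "commands": [
    [-0.45, 0.29, 0, 0],
    [-0.89, 0.577, 0, 0]
  ]
}}

```text
time_s: 1.85
eef_pos: [369.4, 67.9, 250.3]
ee_rot: [3.141, -0.0, 1.481]
wrist_force: [0.9, 0.7, 0.0]
opening: -0.001
finger_force: 0.0
```

>>> {"op": "apply_moves", "data": {
  "commands": [
    [-0.45, 0.29, 0, 0],
    [-0.89, 0.577, 0, 0]
  ]
}}

```text
time_s: 2.1
eef_pos: [418.7, -26.2, 250.2]
ee_rot: [3.141, -0.0, 1.48]
wrist_force: [1.3, 1.0, 0.1]
opening: 0.002
finger_force: 0.0
```

>>> {"op": "apply_moves", "data": {
  "commands": [
    [-0.45, 0.29, 0, 0],
    [-0.89, 0.577, 0, 0],
    [-0.89, 0.577, 0, 0]
  ]
}}

```text
time_s: 2.48
eef_pos: [468.4, -121.2, 249.4]
ee_rot: [-3.141, 0.0, 1.476]
wrist_force: [-0.5, 0.6, -0.0]
opening: 0.001
finger_force: 0.0
```

Run:
```python
from h import *
from plant import bot
import cv2
rows([(*flange(.757,-25),250),(*flange(.757,-25),193)],np.pi/2-.093)
a=bot.capture("side")[150:300,230:430];cv2.imwrite("pics/c.png",cv2.resize(a,None,fx=4,fy=4,interpolation=cv2.INTER_CUBIC)[:,:,::-1])
```

```text
pos [ 468.4 -121.2  249.4] yaw 1.476 F [-0.5  0.6 -0. ]
[[np.float64(0.016), np.float64(-0.014), np.float64(-0.006), np.float64(-0.001)], [np.float64(0.016), np.float64(-0.014), np.float64(0.564), np.float64(-0.001)]]
```

View pics/c.png

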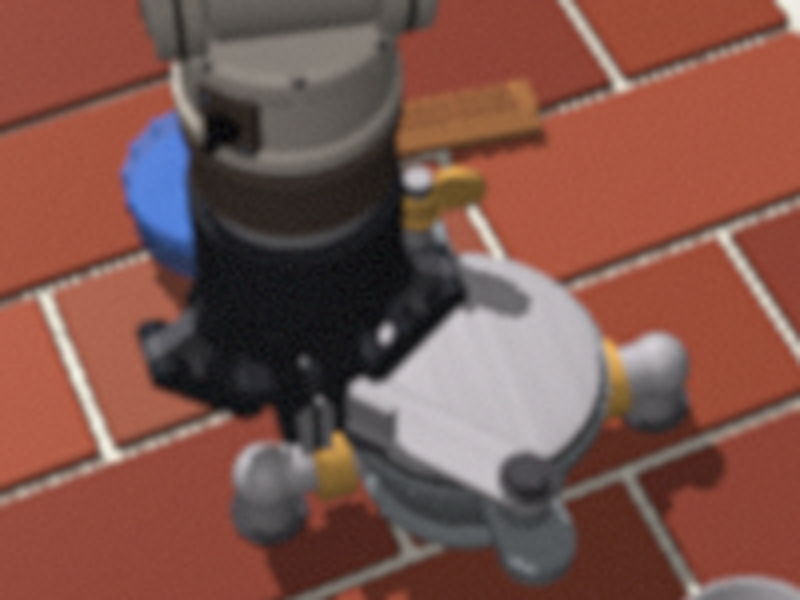

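Picture: the shut fingertips at about (315,420) are just left of the flange, whose face is at about (370,415), and clear of it. I'll descend and sweep.

>>> {"op": "apply_moves", "data": {
  "commands": [
    [0.016, -0.014, 0.3, 0],
    [0.016, -0.014, 0.564, 0],
    [0.016, -0.014, 0.564, 0]
  ]
}}

```text
time_s: 2.9
eef_pos: [463.9, -115.1, 192.2]
ee_rot: [-3.136, -0.001, 1.481]
wrist_force: [0.7, 0.8, -0.2]
opening: -0.002
finger_force: 0.0
```

Run:
```python
from h import *
rows([(*flange(.757,-10),193)]+[(*flange(t,0),193) for t in np.arange(.74,-.01,-.0735)])
```

```text
pos [ 463.9 -115.1  192.2] yaw 1.481 F [ 0.7  0.8 -0.2]
[[np.float64(0.061), np.float64(0.146), np.float64(-0.008), 0], [np.float64(0.142), np.float64(0.224), np.float64(-0.008), 0], [np.float64(0.196), np.float64(0.252), np.float64(-0.008), 0], [np.float64(0.248), np.float64(0.285), np.float64(-0.008), 0], [np.float64(0.298), np.float64(0.322), np.float64(-0.008), 0], [np.float64(0.345), np.float64(0.363), np.float64(-0.008), 0], [np.float64(0.39), np.float64(0.409), np.float64(-0.008), 0], [np.float64(0.431), np.float64(0.459), np.float64(-0.008), 0], [np.float64(0.468), np.float64(0.513), np.float64(-0.008), 0], [np.float64(0.501), np.float64(0.57), np.float64(-0.008), 0], [np.float64(0.529), np.float64(0.631), np.float64(-0.008), 0], [np.float64(0.552), np.float64(0.694), np.float64(-0.008), 0]]
```

>>> {"op": "apply_moves", "data": {
  "commands": [
    [0.06, 0.14, 0, 0],
    [0.14, 0.22, 0, 0],
    [0.2, 0.25, 0, 0],
    [0.25, 0.285, 0, 0],
    [0.3, 0.32, 0, 0],
    [0.345, 0.36, 0, 0],
    [0.39, 0.41, 0, 0],
    [0.43, 0.46, 0, 0],
    [0.47, 0.51, 0, 0],
    [0.5, 0.57, 0, 0],
    [0.53, 0.63, 0, 0],
    [0.55, 0.68, 0, 0]
  ]
}}

```text
time_s: 4.4
eef_pos: [538.5, -68.3, 193.7]
ee_rot: [-3.14, 0.001, 1.478]
wrist_force: [-11.7, -4.2, 6.6]
opening: 0.002
finger_force: 5.9
```

Run:
```python
from h import *
from plant import bot
import cv2
rows([(*flange(0,0),193)])
a=bot.capture("side")[150:300,230:430];cv2.imwrite("pics/d.png",cv2.resize(a,None,fx=4,fy=4,interpolation=cv2.INTER_CUBIC)[:,:,::-1])
```

```text
pos [538.5 -68.3 193.7] yaw 1.478 F [-11.7  -4.2   6.6]
[[np.float64(0.021), np.float64(-0.002), np.float64(0.007), 0]]
```

View pics/d.png

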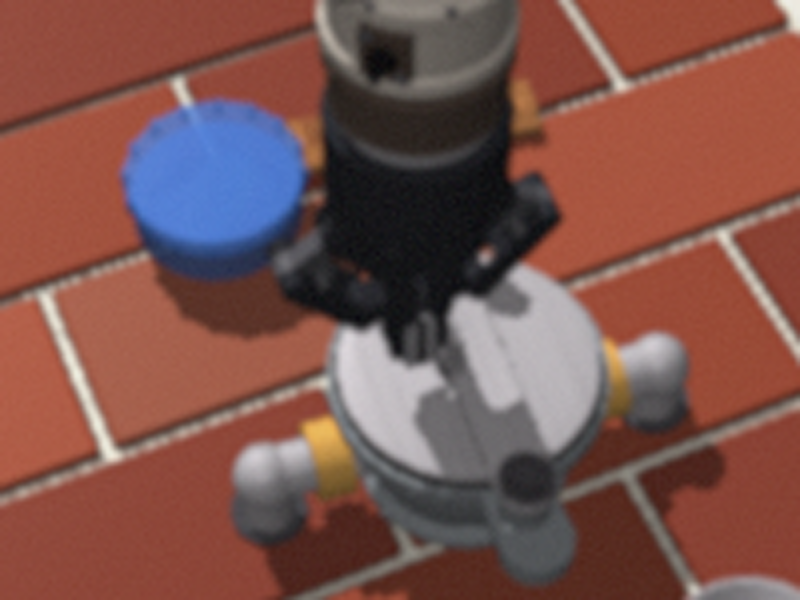

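Picture: the bar lies across the lid towards the stud, about (525,480) to (430,300), with the fingers against its flange. I'll press slightly more to check the stop.

>>> {"op": "apply_moves", "data": {
  "commands": [
    [0, 0.02, 0, 0],
    [0, 0.03, 0, 0],
    [0, 0.03, 0, 0],
    [0, 0.03, 0, 0]
  ]
}}

```text
time_s: 4.95
eef_pos: [538.4, -68.3, 193.6]
ee_rot: [-3.134, 0.0, 1.478]
wrist_force: [-10.4, -0.3, 5.8]
opening: 0.001
finger_force: 5.4
```

>>> {"op": "apply_moves", "data": {
  "commands": [
    [0, -0.1, 0, 0],
    [0, -0.25, 0, 0],
    [0, -0.25, -0.3, 0],
    [0, -0.25, -0.6, 0],
    [0, -0.25, -0.6, 0]
  ]
}}

```text
time_s: 5.58
eef_pos: [519.1, -66.2, 256.8]
ee_rot: [3.134, -0.0, 1.478]
wrist_force: [-1.0, 0.9, -0.3]
opening: -0.003
finger_force: 0.0
```

Run:
```python
from plant import bot
import cv2,numpy as np
a=bot.capture("scene")[150:250,225:358];b=bot.capture("side")[180:300,260:420]
a=cv2.resize(a,None,fx=4,fy=4,interpolation=cv2.INTER_CUBIC);b=cv2.resize(b,(268*2,400),interpolation=cv2.INTER_CUBIC)
cv2.imwrite("pics/e.png",cv2.resize(bot.capture("scene")[150:250,225:358],None,fx=6,fy=6,interpolation=cv2.INTER_CUBIC)[:,:,::-1])
```

```text
(no output)
```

View pics/e.png

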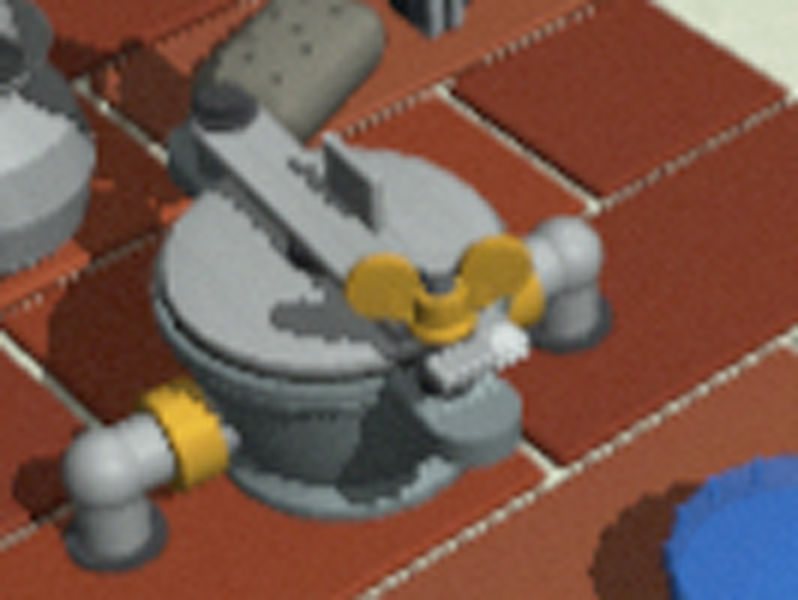

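Run:
```python
from h import *
from plant import bot
p=np.load("fit.npy");c=bot.calibration("scene")
for th in (0,.06,.12):
    p[3]=th; print(th,((proj(c,pts(p))[[0,1,4,5,6,7]]-[225,150])*6).round(0).tolist())
s=bot.get_state();print(s["eef_pos"],rz(-p[2],s["eef_pos"]-[p[0],p[1],0]))
```

```text
0 [[434.0, 261.0], [215.0, 94.0], [509.0, 346.0], [440.0, 380.0], [329.0, 139.0], [380.0, 187.0]]
0.06 [[434.0, 261.0], [215.0, 94.0], [532.0, 332.0], [467.0, 368.0], [336.0, 134.0], [392.0, 180.0]]
0.12 [[434.0, 261.0], [215.0, 94.0], [554.0, 318.0], [492.0, 356.0], [342.0, 129.0], [403.0, 172.0]]
[516.80966083 -66.01152308 253.09488021] [-4.93068102e+01  1.64990818e-01  2.53094880e+02]
```

The bar is home: its tip corner at about (520,332) and the flange top at (327,137) to (380,180) match 0 rad, and the press met the stop. The nut is untouched. Next I'll go above the nut's far side.

```bash
cat >> h.py <<'E'
def ring(angs,Rb=31,z=203): return [(Rb*np.cos(a),75+Rb*np.sin(a),z) for a in angs]
E
python3 - <<'E'
from h import *
rows(ring([1.18],z=250),np.pi/2-.093)
E
```

```text
pos [516.8 -66.  253.1] yaw 1.478 F [ 1.  -0.2  0.3]
[[np.float64(1.035), np.float64(0.611), np.float64(0.031), np.float64(0.0)]]
```

>>> {"op": "apply_moves", "data": {
  "commands": [
    [0.5, 0.3, 0.02, 0],
    [1.0, 0.6, 0.02, 0],
    [1.0, 0.6, 0.02, 0],
    [1.0, 0.6, 0.02, 0]
  ]
}}

```text
time_s: 6.22
eef_pos: [585.3, 28.0, 250.3]
ee_rot: [-3.138, 0.001, 1.479]
wrist_force: [0.7, -1.1, 0.7]
opening: 0.002
finger_force: 0.0
```

Run:
```python
from h import *
rows(ring([1.18]))
```

```text
pos [585.3  28.  250.3] yaw 1.479 F [ 0.7 -1.1  0.7]
[[np.float64(0.036), np.float64(0.017), np.float64(0.473), 0]]
```

>>> {"op": "apply_moves", "data": {
  "commands": [
    [0.036, 0.017, 0, 0],
    [0.036, 0.017, 0.25, 0],
    [0.036, 0.017, 0.473, 0],
    [0.036, 0.017, 0.473, 0]
  ]
}}

```text
time_s: 6.72
eef_pos: [586.3, 30.3, 203.0]
ee_rot: [-3.138, 0.001, 1.477]
wrist_force: [0.7, -0.6, -0.5]
opening: 0.002
finger_force: 0.0
```

Run:
```python
from h import *
rows(ring(1.18-.3*np.arange(1,13)))
```

```text
pos [586.3  30.3 203. ] yaw 1.477 F [ 0.7 -0.6 -0.5]
[[np.float64(-0.036), np.float64(0.088), np.float64(0.0), 0], [np.float64(-0.105), np.float64(0.15), np.float64(0.0), 0], [np.float64(-0.189), np.float64(0.188), np.float64(0.0), 0], [np.float64(-0.281), np.float64(0.2), np.float64(0.0), 0], [np.float64(-0.372), np.float64(0.185), np.float64(0.0), 0], [np.float64(-0.455), np.float64(0.143), np.float64(0.0), 0], [np.float64(-0.522), np.float64(0.079), np.float64(0.0), 0], [np.float64(-0.566), np.float64(-0.003), np.float64(0.0), 0], [np.float64(-0.585), np.float64(-0.093), np.float64(0.0), 0], [np.float64(-0.576), np.float64(-0.185), np.float64(0.0), 0], [np.float64(-0.54), np.float64(-0.271), np.float64(0.0), 0], [np.float64(-0.48), np.float64(-0.342), np.float64(0.0), 0]]
```

>>> {"op": "apply_moves", "data": {
  "commands": [
    [-0.036, 0.088, 0, 0],
    [-0.105, 0.15, 0, 0],
    [-0.19, 0.188, 0, 0],
    [-0.28, 0.2, 0, 0],
    [-0.37, 0.185, 0, 0],
    [-0.455, 0.143, 0, 0],
    [-0.52, 0.08, 0, 0],
    [-0.566, 0, 0, 0],
    [-0.585, -0.093, 0, 0],
    [-0.576, -0.185, 0, 0],
    [-0.54, -0.27, 0, 0],
    [-0.48, -0.34, 0, 0]
  ]
}}

```text
time_s: 8.22
eef_pos: [549.1, -13.2, 204.7]
ee_rot: [-3.142, 0.0, 1.478]
wrist_force: [0.6, -0.6, 0.5]
opening: -0.0
finger_force: 0.6
```

Run:
```python
from h import *
from plant import bot
import cv2
rows(ring(1.18-.3*np.arange(13,25)))
a=bot.capture("scene")[150:250,225:358];b=bot.capture("side")[180:280,260:393]
cv2.imwrite("pics/f.png",cv2.resize(np.hstack([a,b]),None,fx=3,fy=3,interpolation=cv2.INTER_CUBIC)[:,:,::-1])
```

```text
pos [549.1 -13.2 204.7] yaw 1.478 F [ 0.6 -0.6  0.5]
[[np.float64(0.065), np.float64(-0.062), np.float64(0.017), 0], [np.float64(0.155), np.float64(-0.087), np.float64(0.017), 0], [np.float64(0.247), np.float64(-0.084), np.float64(0.017), 0], [np.float64(0.335), np.float64(-0.054), np.float64(0.017), 0], [np.float64(0.41), np.float64(0.0), np.float64(0.017), 0], [np.float64(0.466), np.float64(0.074), np.float64(0.017), 0], [np.float64(0.497), np.float64(0.162), np.float64(0.017), 0], [np.float64(0.501), np.float64(0.254), np.float64(0.017), 0], [np.float64(0.477), np.float64(0.344), np.float64(0.017), 0], [np.float64(0.428), np.float64(0.422), np.float64(0.017), 0], [np.float64(0.358), np.float64(0.483), np.float64(0.017), 0], [np.float64(0.273), np.float64(0.52), np.float64(0.017), 0]]
```

View pics/f.png

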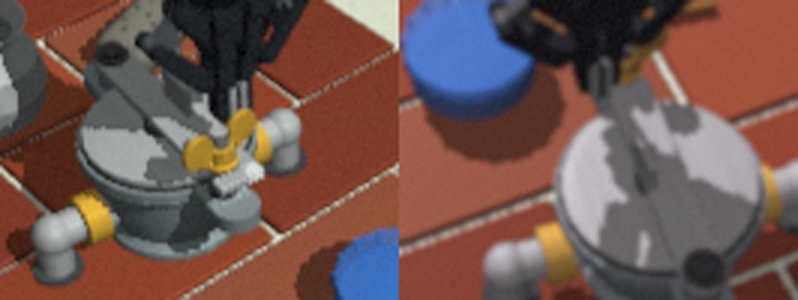

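Picture: the nut's wings, at (200,155) and (240,125), have gone round about half a turn with the fingers trailing. I'll continue.

>>> {"op": "apply_moves", "data": {
  "commands": [
    [0.065, -0.062, 0.017, 0],
    [0.155, -0.087, 0.017, 0],
    [0.247, -0.084, 0.017, 0],
    [0.335, -0.054, 0.017, 0],
    [0.41, 0, 0.017, 0],
    [0.466, 0.074, 0.017, 0],
    [0.497, 0.162, 0.017, 0],
    [0.5, 0.254, 0.017, 0],
    [0.477, 0.344, 0.017, 0],
    [0.428, 0.422, 0.017, 0],
    [0.358, 0.483, 0.017, 0],
    [0.273, 0.52, 0.017, 0]
  ]
}}

```text
time_s: 9.82
eef_pos: [604.4, 8.5, 202.9]
ee_rot: [3.141, -0.0, 1.478]
wrist_force: [-1.4, 1.5, -0.1]
opening: -0.0
finger_force: 0.7
```

Run:
```python
from h import *
rows(ring(-6.02-.2*np.arange(1,9)))
```

```text
pos [604.4   8.5 202.9] yaw 1.478 F [-1.4  1.5 -0.1]
[[np.float64(-0.055), np.float64(-0.001), np.float64(-0.001), 0], [np.float64(-0.117), np.float64(-0.003), np.float64(-0.001), 0], [np.float64(-0.177), np.float64(-0.018), np.float64(-0.001), 0], [np.float64(-0.233), np.float64(-0.044), np.float64(-0.001), 0], [np.float64(-0.283), np.float64(-0.081), np.float64(-0.001), 0], [np.float64(-0.324), np.float64(-0.127), np.float64(-0.001), 0], [np.float64(-0.356), np.float64(-0.18), np.float64(-0.001), 0], [np.float64(-0.376), np.float64(-0.239), np.float64(-0.001), 0]]
```

>>> {"op": "apply_moves", "data": {
  "commands": [
    [-0.055, 0, 0, 0],
    [-0.117, 0, 0, 0],
    [-0.177, -0.018, 0, 0],
    [-0.233, -0.044, 0, 0],
    [-0.283, -0.08, 0, 0],
    [-0.31, -0.11, 0, 0],
    [-0.31, -0.11, 0, 0]
  ]
}}

```text
time_s: 10.7
eef_pos: [589.9, -21.4, 203.1]
ee_rot: [-3.142, 0.001, 1.478]
wrist_force: [0.9, -0.8, 0.4]
opening: 0.003
finger_force: 0.1
```

Run:
```python
from h import *
rows(ring([-7.2,-7.3,-7.4]))
s=__import__("plant").bot.get_state();p=np.load("fit.npy");print(rz(-p[2],s["eef_pos"]-[p[0],p[1],0]),rz(-p[2],s["wrist_force"]))
```

```text
pos [589.9 -21.4 203.1] yaw 1.478 F [ 0.9 -0.8  0.4]
[[np.float64(-0.01), np.float64(-0.004), np.float64(0.001), 0], [np.float64(-0.027), np.float64(-0.03), np.float64(0.001), 0], [np.float64(-0.042), np.float64(-0.057), np.float64(0.001), 0]]
[ 19.29789465  51.35798048 203.05583292] [ 0.92406    -0.67691361  0.39910875]
```

>>> {"op": "apply_moves", "data": {
  "commands": [
    [0, -0.02, 0, 0],
    [0, -0.03, 0, 0],
    [0, -0.04, 0, 0],
    [0, -0.05, 0, 0],
    [0, -0.05, 0, 0]
  ]
}}

```text
time_s: 11.32
eef_pos: [586.2, -20.7, 203.0]
ee_rot: [3.139, 0.0, 1.478]
wrist_force: [4.7, -2.5, -0.3]
opening: -0.001
finger_force: 2.3
```

Run:
```python
from h import *
s=__import__("plant").bot.get_state();p=np.load("fit.npy");print(rz(-p[2],s["eef_pos"]-[p[0],p[1],0]),rz(-p[2],s["wrist_force"]),s["finger_force"])
```

```text
[ 15.62646964  51.74787697 203.04836564] [ 4.94494103 -2.01966275 -0.29206504] 2.328862171852961
```

>>> {"op": "apply_moves", "data": {
  "commands": [
    [0, -0.02, 0, 0],
    [0, -0.04, 0, 0],
    [0, -0.05, 0, 0],
    [0, -0.05, 0, 0],
    [0, -0.05, 0, 0]
  ]
}}

```text
time_s: 11.95
eef_pos: [585.5, -20.5, 203.4]
ee_rot: [3.131, 0.0, 1.478]
wrist_force: [15.6, -3.2, -6.7]
opening: -0.001
finger_force: 7.6
```

Run:
```python
from h import *
s=__import__("plant").bot.get_state();p=np.load("fit.npy");print(rz(-p[2],s["eef_pos"]-[p[0],p[1],0]),rz(-p[2],s["wrist_force"]),s["finger_force"])
```

```text
[ 14.92286774  51.81111416 203.40306699] [15.83746182 -1.71309917 -6.6844799 ] 7.642642222344875
```

>>> {"op": "apply_moves", "data": {
  "commands": [
    [0, 0.1, 0, 0],
    [0, 0.3, 0, 0],
    [0, 0.3, -0.4, 0],
    [0, 0.6, -0.8, 0],
    [-0.5, 0.9, -1, 0],
    [-1, 0.9, -1, 0],
    [-1, 0.9, -1, 0]
  ]
}}

```text
time_s: 12.82
eef_pos: [659.7, -131.2, 301.9]
ee_rot: [-3.139, -0.0, 1.473]
wrist_force: [-1.0, -0.3, -0.6]
opening: 0.001
finger_force: 0.0
```

Run:
```python
from plant import bot
import cv2
import numpy as np
a=bot.capture("scene")[150:250,225:358];b=bot.capture("side")[180:280,260:393]
cv2.imwrite("pics/g.png",cv2.resize(np.hstack([a,b]),None,fx=3,fy=3,interpolation=cv2.INTER_CUBIC)[:,:,::-1])
```

```text
(no output)
```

View pics/g.png

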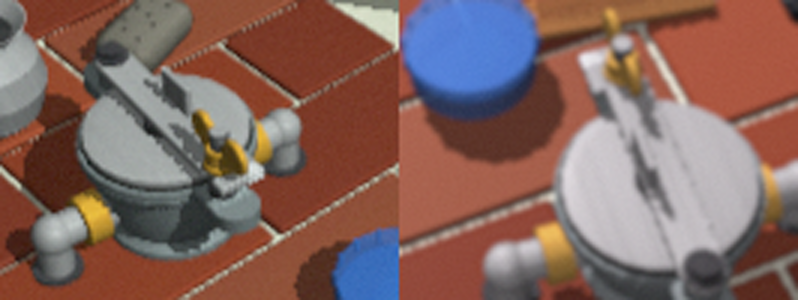

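Run:
```python
from h import *
from plant import bot
p=np.load("fit.npy");p[5]=0
for n in (-.25,0,.25,.5):
    p[4]=n
    print(n,[(((proj(bot.calibration(k),pts(p))[2:4])-o)*3+[d,0]).round(0).tolist() for k,o,d in (("scene",[225,150],0),("side",[260,180],399))])
import cv2
a=bot.capture("scene")[180:212,280:320];b=bot.capture("side")[175:215,310:350]
f=lambda i:cv2.resize(i,(400,400),interpolation=cv2.INTER_CUBIC)
cv2.imwrite("pics/h.png",np.hstack([f(a),f(b)])[:,:,::-1])
```

```text
-0.25 [[[227.0, 160.0], [209.0, 125.0]], [[618.0, 25.0], [623.0, 75.0]]]
0 [[[234.0, 157.0], [202.0, 127.0]], [[610.0, 27.0], [631.0, 74.0]]]
0.25 [[[240.0, 154.0], [197.0, 130.0]], [[604.0, 29.0], [638.0, 71.0]]]
0.5 [[[244.0, 150.0], [192.0, 134.0]], [[598.0, 33.0], [644.0, 67.0]]]
```

View pics/h.png

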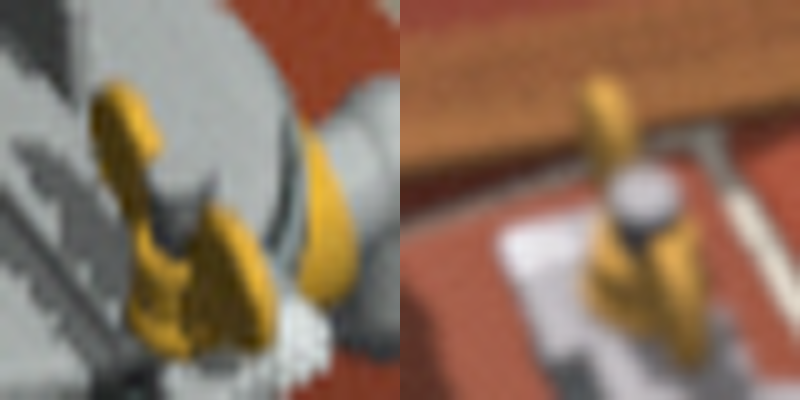

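The ears lie at (125,120)/(235,280) in the left crop and (608,120)/(680,300) in the right. That matches the prediction for 0 rad, and the nut stopped firmly, so I'm handing in.

```bash
python3 -c "
from plant import bot
print(bot.hand_in())"
```

```text
the job is handed in; nothing more can be done
None
```

The bar is swung home around the stud, the wing nut is screwed down to a firm stop on it, and the job is handed in at about 13 s of the 72 s; the loose items were not touched, and the hand-in returned no verdict.

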